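Return the dissecting scissors to the locking instrument rail

TASK

Put the hanger with the dissecting scissors back on the instrument rail: feed its shoe into the open end of the rail and slide it along, without forcing it, against the sprung buffer until the catch has locked behind it, then let go. Leave the vial, beaker, jar and dish where they stand.

Things in the scene. Friction and masses are not known exactly. Their poses are not given: they have to be found in the camera images.
- hanger_grip (a point): Centre of the hanger's upright grip tab: off-white nylon, 14 mm thick (x), 26 mm wide (y), from 34 to 76 mm above the shoe's underside; this point is 58 mm above it. Axes: z up, y lengthwise along the shoe (the way it travels into the rail), x the side where the scissors hang. At first the hanger (0.13 to 0.21 kg) stands on the cabinet, scissors over the edge.
- hanger_shoe (a point): Centre of the underside of the hanger's shoe, same axes. Shoe 34 wide (x), 60 long (y, ends rounded, bevelled 3 mm), 10 thick; then a neck 11 x 34 (10 to 20 mm up), a body block 22 x 44 (20 to 34 up), the grip tab. Steel arm on the +x side, 24 to 28 up, turning down at x = 36; the scissors fixed to it (x = 34 to 49, 44 wide) reach 117 mm below the shoe.
- rail: Instrument rail: aluminium C-channel on a stand (two posts, foot), fixed; slot on top. Pose: the stand's. Origin on the bench under its middle; z up, y along it from the open end (y = -150 mm) to the capped end (+150). Channel inside 37 wide, 13 high, floor 168 over the bench; lips 3.5 thick (top at 184.5), slot 16 wide. The hanger goes in with its axes along the rail's, scissors on the +x side.
- rail_mouth (a point): Where the middle of the channel floor at the open end would be if the channel sat square on its stand (168 mm over the bench, 150 mm before the middle; +y leads in). The channel is bolted on by hand and may be turned about the stand's middle by up to 0.022 rad either way, so the true mouth lies up to 3.3 mm to either side (x); heights are exact. Not reported: feel or look for it.
- rail_end (a point): Middle of the channel floor at the capped end (square channel). A locking stop, a black saddle, is clamped on the rail in a place that is not reported: feel or look for it. Its sprung rubber buffer points at the open end, its face at rest at rail y = 25 to 100 mm; the front of the hanger's body block meets it. Spring: 1.2 N at first, 4.2 N at 5 mm, 7.8 N at 11 mm, then solid.
- rail_middle (a point): Middle of the channel floor, half-way along. The stop's catch is a light sprung steel pawl just above the rail's -x lip, 73 to 39 mm before the buffer's rest face. The hanger's body block pushes it aside (under 3 N) and it snaps in behind the block once the buffer is pushed in 5 mm; let back, the hanger then rests locked between pawl and buffer.
- cabinet: Grey drawer cabinet 120 (x) x 200 (y) x 135 mm high, fixed; origin under its centre. The hanger stands on top, near its +x edge.
- vial: Clear vial with black cap, 34 mm across, 58 mm tall, standing on the cabinet beside the hanger; origin under it. Leave alone.
- beaker: Glass beaker, 70 mm across, 95 mm tall, on the bench beyond the gap between cabinet and rail; origin under it. Leave alone.
- jar: Amber glass jar, 60 mm across, 85 mm tall, beyond the cabinet; origin under it. Leave alone.
- dish: Clear round dish, 90 mm across, 14 mm high, on the bench; origin under it. Leave alone.
Things that resemble listed ones, but are neither listed nor needed, are in the scene too. Leave any orange look-alike of the part that bears hanger_grip alone.

How it is judged:
By the outcome, as a careful person would: the job done as asked, in the order asked, and still so for the second after the job is handed in, with the robot touching nothing.
It also fails if it takes over 72 s, if anything falls off the work surface, if the arm or the gripper's body presses on something with over 40 N, if the wrist force passes 120 N, or if a joint passes its speed limit or range.

ROBOT

A 6-joint arm with a two-finger parallel gripper is mounted at the origin on the work surface. World frame = base frame: x ahead of the robot, y to its left, z up, the work surface at z = 0. Lengths are in mm, angles in degrees, forces in N, time in s.
With the tool pointing down it reaches from about 300 to 850 mm from the base axis. Payload 4.2 kg.
Tool frame: the origin (TCP) lies on the mounting face of the last link; the fingertips stand 191 mm ahead of it and the grasp point (between the pads) lies 172 mm ahead of it; z points along the fingers, y is the direction in which the jaws open and shut (so a half turn about z gives the same grasp; the last joint's range is limited). The gripper opens to 91 mm and grips with 3 to 60 N. Pads are 32 mm wide; open, the fingers measure 118 mm over their backs; the gripper's body (76 mm by 178 mm) begins 60 mm behind the grasp point.
Start: joints at [-65.947, 18.312, 89.639, -0, 72.044, -1.146], TCP at [244.809, -520.28, 404.776] pointing down, gripper open.
Joint ranges: [-177.97, 177.97], [-48.28, 115.42], [12.27, 149.76], [-77.06, 257.06], [2.81, 150.46], [-146.56, 146.56]. Speed limits (degrees/s): [147.25, 147.25, 180, 180, 180, 180].

INTERFACE

Orientations are given as [roll, pitch, yaw] about the fixed x, y, z axes, in that order (R = Rz(yaw) Ry(pitch) Rx(roll)).
In Python, from workcell import env gives the robot as it stands.
- The arm moves only by the shell command python3 -m handwheel 'ROWS' [FORCE]. ROWS is JSON, a list of rows, each an object with "gripper": the opening in per cent of the stroke, from 0 (shut) to 100 (fully open); "travel": the shift along the tool's x, y, z in m, a list of three; "twist": the turn about the tool's z in rad. In form: [{"gripper": gripper, "travel": [x, y, z], "twist": twist}, ...]. A call has 1 to 5 rows; each row shifts and turns the commanded pose from where the row before left it, along the tool's axes as they then stand; what a row does not reach is not made up. A row lasts 1/12 s, in which the tool goes at most 41.7 mm and 7.16 degrees, less where a joint would pass 70% of its speed; a pose out of reach is approached as far as the arm can. A call with a gripper value outside its range is refused whole. The fingers move at their own pace and stop on an object; FORCE is the grip in N (left out, the last holds). Time passes only in rows, so rows that do not move let the fingers close. It gives the time, the measured TCP pose, the force and the opening at its end, in the units of the state.
- env.state(): the state, without advancing time (a new reading comes with each control period).
- env.grab_frame(name): name is "scene" or "top" or "wrist"; returns a dict with "frame" (400x640x3 uint8, red, green, blue), "intrinsics" (3x3 intrinsics, pixels), "extrinsics" (4x4, takes a point from camera to world coordinates). Camera axes: x right, y down, z forward; pixel columns grow to the right and rows downward; lengths in mm; the calibration is good to about 2 mm. A picture is of the moment at which its call begins. There is no depth.
- env.job_done(): hands the job in, once; it reports no verdict.
Trained networks look in the newest picture that a camera, given by its name, has taken for a name from the list of things; names that differ only in an ending like _2 or _b are one class to them, and where a whole thing is asked for, a point or a joint stands for the part that bears it (a point fixed in the world has none). Each returns a list of dicts, best first, with "confidence" (0 to 1); they miss things now and then, are a little off and sometimes report something else, mostly with a low value. They report only what shows in the picture. A call takes as long as a camera call. They do not tell look-alikes from the thing itself.
- env.trace(camera, thing): "pixels" (400x640 bool, what is visible of it) and "uv" ([column, row] in pixels, amid what is visible of it).
- env.pinpoint(camera, thing): "uv" ([column, row] in pixels: a listed point, or the origin of a listed thing).
The state is a dict: "time_s": time; "qpos": joint angles; "qvel": joint speeds; "effort": joint torques, N m; "ee_pos": TCP position; "ee_rot": TCP orientation; "force": force on the tool from outside, world axes, zero at the start; "torque": the same for the moment, N m; "gripper_width": finger opening in mm.
Only numpy, scipy, OpenCV 4.12 (cv2) and the standard library are available. Lean on these libraries where they do the work, as an engineer would, in place of code of your own. Each camera call takes 0.05 s, during which the arm holds its last target. There are 200 camera calls.

## Working session

There is one attempt and no reset: what is moved stays moved. The work goes in short steps, Python scripts to look and compute and a shell command to move; the robot and the scene stay as the last step left them, time stands still between calls to the robot, and variables do not carry over. Pictures are saved under pics/ and viewed, about 8 in all and at most 12, crops included, and the job is handed in when it is done.

```bash
ls; mkdir -p pics
cat > h.py <<'E'
import numpy as np, cv2
from workcell import env
from scipy.spatial.transform import Rotation as R
def grab(n, fn=None):
    f=env.grab_frame(n)
    if fn: cv2.imwrite('pics/'+fn, f['frame'][:,:,::-1])
    return f
def ray(f,uv):
    K=np.array(f['intrinsics']);E=np.array(f['extrinsics'])
    d=E[:3,:3]@np.linalg.solve(K,[uv[0],uv[1],1.]); return E[:3,3],d/np.linalg.norm(d)
def onz(f,uv,z):
    o,d=ray(f,uv); return o+d*(z-o[2])/d[2]
def proj(f,p):
    K=np.array(f['intrinsics']);E=np.array(f['extrinsics'])
    c=E[:3,:3].T@(np.array(p,float)-E[:3,3]); q=K@c; return q[:2]/q[2]
def tri(rs):
    A=sum(np.eye(3)-np.outer(d,d) for o,d in rs);b=sum((np.eye(3)-np.outer(d,d))@o for o,d in rs)
    return np.linalg.solve(A,b)
E
python3 - <<'E'
from h import *
s=env.state();print(s['ee_pos'],s['ee_rot'],s['gripper_width'],s['time_s'])
for c in ['scene','top']:
    f=grab(c,c+'0.png');print(c,np.array(f['extrinsics'])[:3,3].round())
    for t in ['hanger_grip','hanger_shoe','rail','rail_mouth','rail_end','rail_middle','cabinet','vial','beaker','jar','dish']:
        r=env.pinpoint(c,t); print(t,[(np.round(x['uv'],1).tolist(),round(x['confidence'],2)) for x in r[:3]])
E
python3 -c "
import cv2,numpy as np
cv2.imwrite('pics/both0.png',cv2.resize(np.vstack([cv2.imread('pics/scene0.png'),cv2.imread('pics/top0.png')]),None,fx=.75,fy=.75,interpolation=cv2.INTER_AREA))"
```

```text
pics
[ 244.74294937 -520.11570377  403.94208086] [-1.79900622e+02 -1.50608674e-03  2.51993635e+01] 91.52202705238727 0.0
scene [1192.   14. 1129.]
hanger_grip [([166.7, 172.5], 0.94), ([245.2, 162.2], 0.56)]
hanger_shoe [([182.9, 173.7], 0.69), ([244.3, 176.0], 0.65)]
rail [([413.2, 243.8], 0.58)]
rail_mouth [([373.3, 208.1], 0.78)]
rail_end [([488.4, 223.7], 0.95)]
rail_middle [([431.6, 216.3], 0.94)]
cabinet [([269.5, 191.4], 0.67)]
vial [([293.6, 154.6], 0.66)]
beaker [([308.8, 274.6], 0.94), ([341.9, 182.8], 0.16)]
jar [([268.5, 228.9], 0.87), ([430.0, 217.5], 0.27)]
dish [([340.0, 180.2], 0.73), ([293.7, 154.4], 0.72)]
top [ 329. -101. 1738.]
hanger_grip [([378.2, 210.7], 0.6), ([458.8, 215.9], 0.58)]
hanger_shoe [([444.4, 218.3], 0.73), ([297.9, 158.2], 0.61), ([377.2, 211.2], 0.49)]
rail [([222.8, 210.3], 0.55)]
rail_mouth [([259.2, 200.7], 0.87)]
rail_end [([164.0, 211.2], 0.78)]
rail_middle [([212.4, 204.3], 0.81)]
cabinet [([357.3, 232.7], 0.97)]
vial [([346.0, 243.8], 0.53)]
beaker [([299.7, 158.6], 0.89)]
jar [([347.8, 191.8], 0.58), ([302.0, 257.6], 0.42)]
dish [([302.4, 257.1], 0.67)]
```

View pics/both0.png

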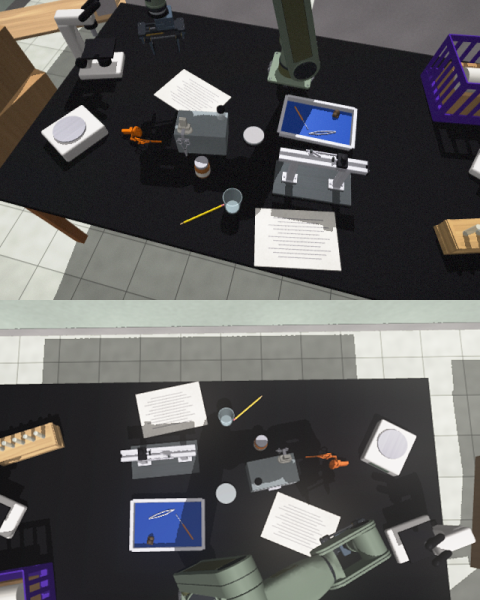

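The hanger stands at scene (245,165) and top (378,210) on the cabinet. The orange look-alike lies at top (440,218) and scene (185,175). The rail runs in the top view from its mouth (259,203) to its end (164,211), with the black stop near its far end. Next I'll triangulate and crop.

Run:
```python
from h import *
s=grab('scene','s1.png');t=grab('top','t1.png')
def T(n,a,b): 
    p=tri([ray(s,a),ray(t,b)]);print(n,p.round(1),'err',(proj(s,p)-a).round(1),(proj(t,p)-b).round(1));return p
T('grip',[245.2,162.2],[378.2,210.7])
m=T('mouth',[373.3,208.1],[259.2,200.7]);e=T('end',[488.4,223.7],[164,211.2]);mi=T('mid',[431.6,216.3],[212.4,204.3])
for n,f,uv,z in [('mouth',t,[259.2,200.7],168),('end',t,[164,211.2],168),('mid',t,[212.4,204.3],168),('mouth',s,[373.3,208.1],168),('end',s,[488.4,223.7],168),('mid',s,[431.6,216.3],168),('rail',s,[413.2,243.8],0),('rail',t,[222.8,210.3],0),('cab',t,[357.3,232.7],0),('cab',s,[269.5,191.4],0),('vial',t,[346,243.8],135),('vial',s,[293.6,154.6],135),('beaker',t,[299.7,158.6],0),('beaker',s,[308.8,274.6],0),('jar',t,[347.8,191.8],0),('jar',s,[268.5,228.9],0),('dish',t,[302.4,257.1],0),('shoe',t,[377.2,211.2],135),('shoe',s,[244.3,176],135)]:
    print(n,onz(f,uv,z).round(1))
import cv2
a=cv2.resize(cv2.imread('pics/t1.png')[150:270,140:410],(800,356),interpolation=cv2.INTER_CUBIC)
b=cv2.resize(cv2.imread('pics/s1.png')[120:280,220:520],(450,240),interpolation=cv2.INTER_CUBIC)
c=np.zeros((596,800,3),np.uint8);c[:356]=a;c[356:,:450]=b;cv2.imwrite('pics/c1.png',c)
```

```text
grip [ 558.3 -334.5  187.9] err [0.7 0.1] [ 0.6 -0.2]
mouth [599.2  30.7 162.2] err [-0.9 -0.1] [-0.8  0.1]
end [572.3 325.1 165. ] err [-2.5 -0.3] [-2.  -0.2]
mid [589.9 177.9 168.9] err [-2.8 -0.4] [-2.4 -0. ]
mouth [598.3  27.8 168. ]
end [571.1 318.1 168. ]
mid [589.8 170.9 168. ]
mouth [602.4  33.  168. ]
end [573.6 330.5 168. ]
mid [588.6 185.2 168. ]
rail [590.6 172.4   0. ]
rail [596.4 164.6   0. ]
cab [ 512.  -287.4    0. ]
cab [ 521.7 -294.     0. ]
vial [ 464.  -236.8  135. ]
vial [ 460.5 -227.   135. ]
beaker [771.3 -98.3   0. ]
beaker [ 761.5 -102.1    0. ]
jar [ 652.4 -259.9    0. ]
jar [ 650.7 -256.6    0. ]
dish [ 433.7 -101.4    0. ]
shoe [ 564.  -337.4  135. ]
shoe [ 570.  -342.4  135. ]
```

View pics/c1.png

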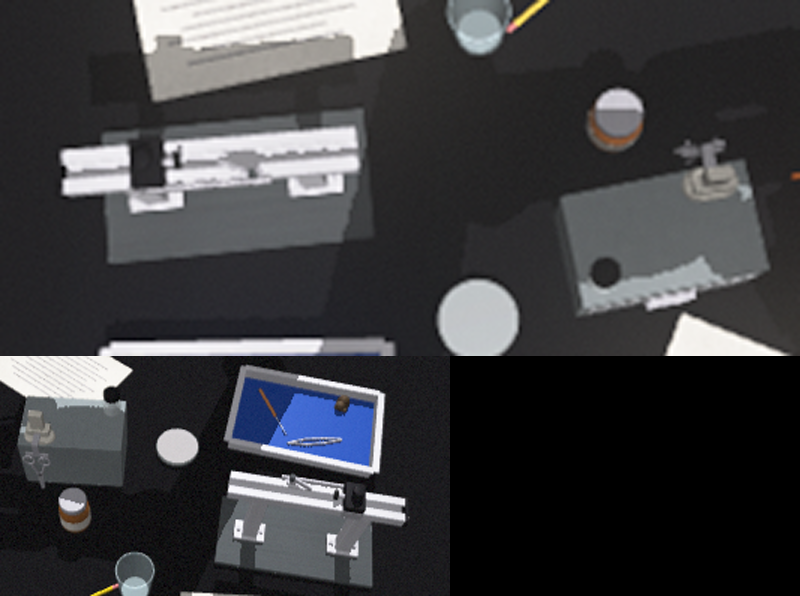

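Hanger about (560,-335), yaw about 10°. Rail yaw about 5.4°, mouth near (600,30). I'll bring the wrist above the hanger with tool yaw near 100°, so that tool x lies along the hanger's y and tool y along its x.

```bash
python3 -m handwheel '[{"gripper":100,"travel":[0.0355,-0.00375,-0.010],"twist":0},{"gripper":100,"travel":[0.0355,-0.00375,-0.010],"twist":0},{"gripper":100,"travel":[0.0355,-0.00375,-0.010],"twist":0},{"gripper":100,"travel":[0.0355,-0.00375,-0.010],"twist":0},{"gripper":100,"travel":[0.0355,-0.00375,-0.010],"twist":0}]' 
python3 -m handwheel '[{"gripper":100,"travel":[0.0355,-0.00375,-0.005],"twist":0},{"gripper":100,"travel":[0.0355,-0.00375,0],"twist":0},{"gripper":100,"travel":[0.0355,-0.00375,0],"twist":0},{"gripper":100,"travel":[0.0355,-0.00375,0],"twist":0},{"gripper":100,"travel":[0.0355,-0.00375,0],"twist":0}]' 
python3 -m handwheel '[{"gripper":100,"travel":[0,0,0],"twist":-0.119},{"gripper":100,"travel":[0,0,0],"twist":-0.119},{"gripper":100,"travel":[0,0,0],"twist":-0.119},{"gripper":100,"travel":[0,0,0],"twist":-0.119},{"gripper":100,"travel":[0,0,0],"twist":-0.119}]' 
python3 -m handwheel '[{"gripper":100,"travel":[0,0,0],"twist":-0.119},{"gripper":100,"travel":[0,0,0],"twist":-0.119},{"gripper":100,"travel":[0,0,0],"twist":-0.119},{"gripper":100,"travel":[0,0,0],"twist":-0.119},{"gripper":100,"travel":[0,0,0],"twist":-0.119}]' 
python3 -m handwheel '[{"gripper":100,"travel":[0,0,0],"twist":-0.119},{"gripper":100,"travel":[0,0,0],"twist":0},{"gripper":100,"travel":[0,0,0],"twist":0}]'
python3 - <<'E'
from h import *
w=grab('wrist','w1.png');print(np.array(w['extrinsics']).round(2).tolist())
for t in ['hanger_grip','hanger_shoe']:
    for x in env.pinpoint('wrist',t): print(t,np.round(x['uv'],1),x['confidence'],onz(w,x['uv'],193 if 'grip' in t else 135).round(1))
m=env.trace('wrist','hanger_grip')
for x in m: print(x['uv'],x['confidence'],x['pixels'].sum())
E
```

```text
time_s: 1.72
ee_pos: [398.6, -426.7, 455.4]
ee_rot: [180.0, -0.0, 25.2]
force: [0.7, -0.7, -0.6]
gripper_width: 91.0
time_s: 2.13
ee_pos: [551.4, -334.0, 459.9]
ee_rot: [180.0, -0.0, 25.2]
force: [0.6, -1.4, 0.8]
gripper_width: 91.3
time_s: 2.55
ee_pos: [550.2, -335.1, 459.6]
ee_rot: [-180.0, 0.0, 59.6]
force: [0.0, 0.5, -0.4]
gripper_width: 91.2
time_s: 2.97
ee_pos: [550.1, -335.2, 459.7]
ee_rot: [-180.0, -0.0, 93.7]
force: [-0.0, -0.3, -0.2]
gripper_width: 90.9
time_s: 3.22
ee_pos: [550.1, -335.2, 459.7]
ee_rot: [180.0, 0.0, 100.0]
force: [-0.3, 0.3, -0.6]
gripper_width: 91.5
[[0.98, 0.17, 0.04, 539.55], [0.17, -0.96, -0.23, -270.71], [-0.0, 0.24, -0.97, 438.52], [0.0, 0.0, 0.0, 1.0]]
hanger_grip [336.4 216.7] 0.76 [ 561.2 -339.1  193. ]
hanger_grip [246.4  44. ] 0.75 [ 481.5 -233.5  193. ]
hanger_shoe [335.  203.7] 0.84 [ 562.9 -343.5  135. ]
hanger_shoe [293.3 338.4] 0.77 [ 547.2 -486.7  135. ]
[341.1, 204.6] 0.89 3386
[325.0, 313.6] 0.77 230
```

View pics/w1.png

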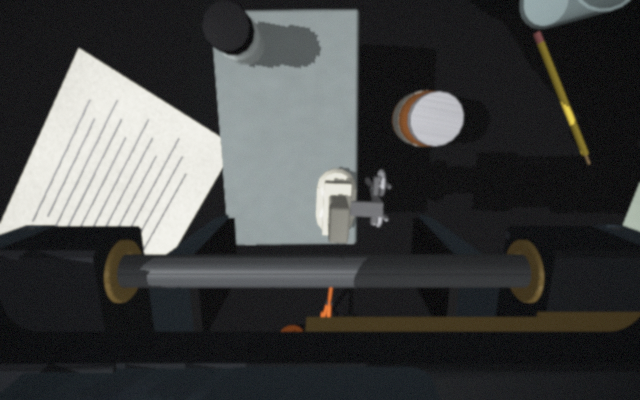

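The wrist view shows the hanger at (337,205), aligned within a few degrees of the tool, with scissors to the right at (380,195). The vial (230,30) is clear. I'll fit the box model to the mask for x, y and yaw.

```bash
cat >> h.py <<'E'
def boxes():
    B=[]
    a=np.linspace(0,2*np.pi,40)
    c=np.c_[np.sign(np.cos(a))*0+17*np.cos(a),np.where(np.sin(a)>0,13,-13)+17*np.sin(a)]
    B.append(np.vstack([np.c_[c,0*a],np.c_[c,0*a+10]]))
    def bx(x0,x1,y0,y1,z0,z1): return np.array([[x,y,z] for x in(x0,x1) for y in(y0,y1) for z in(z0,z1)],float)
    B+= [bx(-5.5,5.5,-17,17,10,20),bx(-11,11,-22,22,20,34),bx(-7,7,-13,13,34,76)]
    return B
ARM=np.array([[x,y,z] for x in(11,36) for y in(-6,6) for z in(24,28)],float)
def render(f,x,y,yaw,z=135,arm=True):
    m=np.zeros((400,640),np.uint8);Rz=R.from_euler('z',yaw,degrees=True).as_matrix()
    for b in boxes()+([ARM] if arm else []):
        P=b@Rz.T+[x,y,z]; uv=np.array([proj(f,p) for p in P])
        cv2.fillConvexPoly(m,cv2.convexHull((uv*16).round().astype(np.int32)),1,shift=4)
    return m
E
python3 - <<'E'
from h import *
from scipy.optimize import minimize
w=grab('wrist'); m=env.trace('wrist','hanger_grip')[0]['pixels'].astype(np.uint8)
# restrict to left of scissors
mm=m.copy(); mm[:,362:]=0
def c(p):
    r=render(w,*p); r[:,362:]=0
    return 1-(r&mm).sum()/max(1,(r|mm).sum())
best=min((minimize(c,[561,-340,y0],method='Nelder-Mead',options=dict(initial_simplex=[[561,-340,y0],[567,-340,y0],[561,-333,y0],[561,-340,y0+6]])) for y0 in(4,8,12,16)),key=lambda r:r.fun)
print(best.x,best.fun)
r=render(w,*best.x)
im=w['frame'][:,:,::-1].copy()
for k,col in((m,(0,255,0)),(r,(0,0,255))):
    cs,_=cv2.findContours(k,cv2.RETR_EXTERNAL,cv2.CHAIN_APPROX_NONE)
    big=im if k is m else big
    cv2.drawContours(im,cs,-1,col,1)
a=cv2.resize(im[150:255,290:410],(600,525),interpolation=cv2.INTER_NEAREST);cv2.imwrite('pics/f1.png',a)
E
```

```text
[ 561. -340.    4.] 1.0
```

View pics/f1.png

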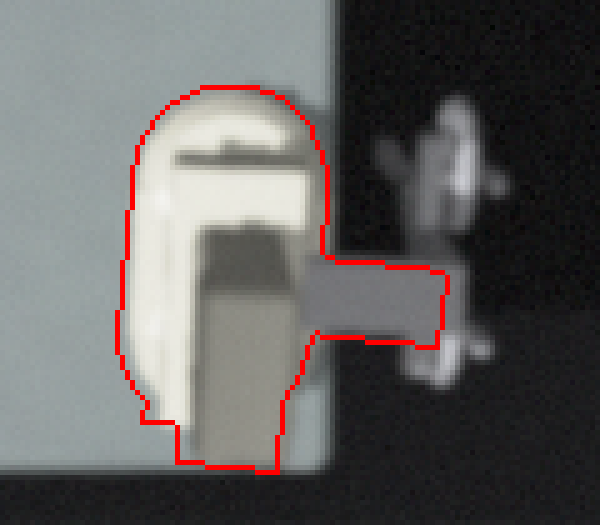

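Run:
```python
from h import *
from scipy.optimize import minimize
w=grab('wrist'); T=env.trace('wrist','hanger_grip')
r0=render(w,561,-340,6)
m=max(T,key=lambda x:(x['pixels']&(r0>0)).sum())['pixels'].astype(np.uint8); print(len(T),m.sum(),r0.sum(),(m&r0).sum())
m[:,360:]=0; m[:150]=0;m[245:]=0
def c(p):
    r=render(w,*p); r[:,360:]=0
    return 1-(r&m).sum()/max(1,(r|m).sum())
rs=sorted((minimize(c,[561,-340,y0],method='Nelder-Mead',options=dict(initial_simplex=[[561,-340,y0],[567,-340,y0],[561,-333,y0],[561,-340,y0+6]])) for y0 in(2,5,8,12)),key=lambda r:r.fun)
for b in rs: print(b.x.round(2),round(b.fun,4))
b=rs[0].x
im=w['frame'][:,:,::-1].copy()
for k,col in((m,(0,255,0)),(render(w,*b),(0,0,255))):
    cs,_=cv2.findContours(k,cv2.RETR_EXTERNAL,cv2.CHAIN_APPROX_NONE); cv2.drawContours(im,cs,-1,col,1)
cv2.imwrite('pics/f2.png',cv2.resize(im[150:255,290:410],(600,525),interpolation=cv2.INTER_NEAREST))
# rail from wrist/scene: rail yaw refined later
```

```text
2 3612 3063 2908
[ 561.7  -340.12    7.44] 0.0434
[ 561.68 -339.99    7.54] 0.0444
[ 561.85 -340.14    7.74] 0.0456
[ 561.59 -340.21    7.87] 0.0465
```

View pics/f2.png

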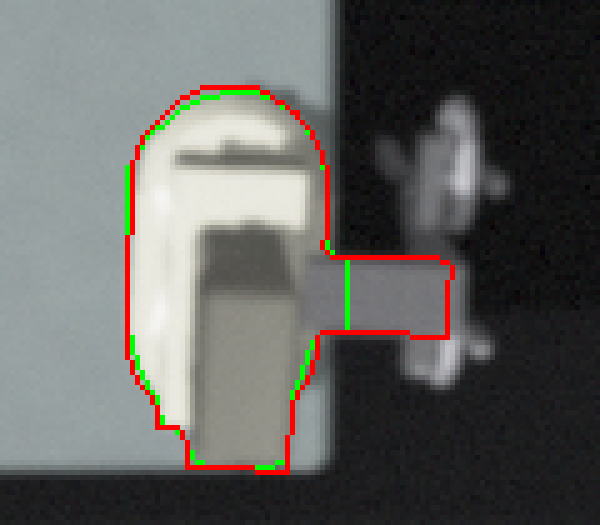

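Fit is good (hanger 561.7, -340.1, yaw 7.5°). Aligning, descending and gripping.

```bash
python3 -m handwheel '[{"gripper":45,"travel":[0,0,0],"twist":0.044},{"gripper":45,"travel":[-0.0064,0.0109,0.010],"twist":0},{"gripper":45,"travel":[0,0,0.016],"twist":0},{"gripper":45,"travel":[0,0,0.018],"twist":0},{"gripper":45,"travel":[0,0,0.016],"twist":0}]' 25
python3 -m handwheel '[{"gripper":45,"travel":[0,0,0.015],"twist":0},{"gripper":45,"travel":[0,0,0.012],"twist":0},{"gripper":45,"travel":[0,0,0.008],"twist":0},{"gripper":45,"travel":[0,0,0],"twist":0},{"gripper":45,"travel":[0,0,0],"twist":0}]'
python3 - <<'E'
from h import *
s=grab('scene','s2.png')
cv2.imwrite('pics/s2c.png',cv2.resize(cv2.imread('pics/s2.png')[90:210,200:360],(800,600),interpolation=cv2.INTER_CUBIC))
E
```

```text
time_s: 4.03
ee_pos: [562.4, -340.4, 397.9]
ee_rot: [-180.0, -0.0, 97.7]
force: [0.2, -0.5, 0.6]
gripper_width: 60.4
time_s: 4.45
ee_pos: [562.2, -340.3, 364.2]
ee_rot: [-180.0, -0.0, 97.7]
force: [0.6, -0.2, -0.3]
gripper_width: 40.8
```

View pics/s2c.png

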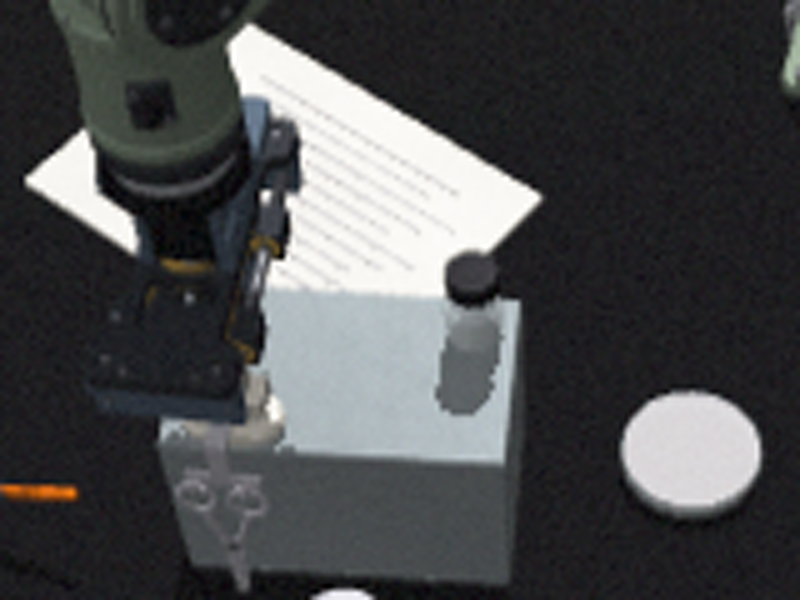

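The gripper straddles the tab near (230,400), with the vial untouched at (470,330). Closing.

```bash
python3 -m handwheel '[{"gripper":0,"travel":[0,0,0],"twist":0},{"gripper":0,"travel":[0,0,0],"twist":0},{"gripper":0,"travel":[0,0,0],"twist":0},{"gripper":0,"travel":[0,0,0],"twist":0},{"gripper":0,"travel":[0,0,0],"twist":0}]' 30
python3 -m handwheel '[{"gripper":0,"travel":[0,0,0],"twist":0},{"gripper":0,"travel":[0,0,0],"twist":0},{"gripper":0,"travel":[0,0,-0.01],"twist":0},{"gripper":0,"travel":[0,0,-0.02],"twist":0},{"gripper":0,"travel":[0,0,-0.02],"twist":0}]'
python3 -m handwheel '[{"gripper":0,"travel":[0,0,-0.03],"twist":0},{"gripper":0,"travel":[0,0,-0.02],"twist":0},{"gripper":0,"travel":[0,0,0],"twist":0},{"gripper":0,"travel":[0,0,0],"twist":0}]'
```

```text
time_s: 4.92
ee_pos: [561.7, -340.1, 365.2]
ee_rot: [180.0, 0.0, 97.7]
force: [-0.7, -0.1, 2.5]
gripper_width: 13.8
time_s: 5.33
ee_pos: [561.6, -340.0, 414.5]
ee_rot: [-179.9, -0.1, 97.7]
force: [0.4, 0.2, -1.4]
gripper_width: 14.1
time_s: 5.67
ee_pos: [561.6, -340.0, 465.5]
ee_rot: [179.9, 0.1, 97.7]
force: [-0.7, -0.2, -2.9]
gripper_width: 13.8
```

Gripped (13.8 mm). Lifting further and carrying it to in front of the mouth for a close look at the rail.

```bash
python3 -m handwheel '[{"gripper":0,"travel":[0.015,0.004,-0.011],"twist":0},{"gripper":0,"travel":[0.030,0.0085,-0.011],"twist":0},{"gripper":0,"travel":[0.030,0.0085,-0.011],"twist":0},{"gripper":0,"travel":[0.030,0.0085,-0.011],"twist":0},{"gripper":0,"travel":[0.030,0.0085,-0.011],"twist":0}]'
python3 -m handwheel '[{"gripper":0,"travel":[0.030,0.0085,0],"twist":0},{"gripper":0,"travel":[0.030,0.0085,0],"twist":0},{"gripper":0,"travel":[0.030,0.0085,0],"twist":0},{"gripper":0,"travel":[0.030,0.0085,0],"twist":0},{"gripper":0,"travel":[0.030,0.0085,0],"twist":0}]'
python3 -m handwheel '[{"gripper":0,"travel":[0.015,0.004,0],"twist":0},{"gripper":0,"travel":[0,0,0],"twist":0.04},{"gripper":0,"travel":[0,0,0],"twist":0},{"gripper":0,"travel":[0,0,0],"twist":0}]'
python3 - <<'E'
from h import *
w=grab('wrist','w2.png')
for t in ['rail_mouth','rail_middle','rail_end']:
    for x in env.pinpoint('wrist',t): print(t,np.round(x['uv'],1),x['confidence'],onz(w,x['uv'],168).round(1))
E
```

```text
time_s: 6.08
ee_pos: [581.3, -199.3, 518.3]
ee_rot: [-179.8, -0.1, 97.7]
force: [0.7, 0.6, -1.9]
gripper_width: 13.4
time_s: 6.5
ee_pos: [603.2, -44.6, 517.9]
ee_rot: [-179.8, -0.1, 97.7]
force: [0.7, -0.3, -1.9]
gripper_width: 14.1
time_s: 6.83
ee_pos: [605.3, -30.9, 518.3]
ee_rot: [-179.8, -0.0, 95.5]
force: [1.0, 0.9, -1.7]
gripper_width: 14.1
rail_mouth [323.8 124.2] 0.62 [599.6  28.2 168. ]
```

View pics/w2.png

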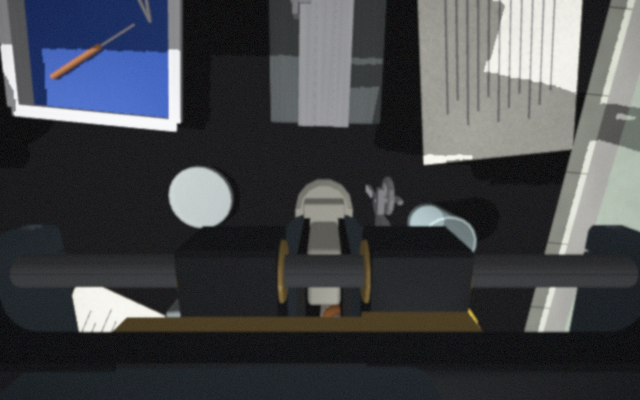

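The rail is seen from above at cols 299–350, with its mouth edge at row 126. The held shoe front is at (324,182). Now a sub-pixel line fit of the rail edges.

```bash
python3 - <<'E'
from h import *
w=grab('wrist'); fr=[grab('wrist')['frame'].astype(float) for _ in range(4)]
g=cv2.GaussianBlur(np.mean(fr+[w['frame'].astype(float)],0).mean(2),(0,0),1.0)
for r in (20,60,100,115): print(r,g[r,285:365:1].round().astype(int).tolist())
gx=np.gradient(g,axis=1)
def edge(lo,hi,sgn,rows):
    P=[]
    for r in rows:
        k=sgn*gx[r,lo:hi]; i=int(k.argmax())
        if 0<i<len(k)-1 and k[i]>6:
            d=(k[i-1]-k[i+1])/(2*(k[i-1]-2*k[i]+k[i+1])); P.append((lo+i+d,r))
    P=np.array(P)
    # robust
    for _ in range(3):
        c=np.polyfit(P[:,1],P[:,0],1); e=P[:,0]-np.polyval(c,P[:,1]); P=P[abs(e)<max(.4,2*e.std())]
    return c,e.std(),len(P)
rows=range(8,120)
L=edge(290,306,1,rows);Rr=edge(344,362,-1,rows);print(L,Rr)
pts=[]
for c in (L[0],Rr[0]):
    a=onz(w,[np.polyval(c,10),10],184.5);b=onz(w,[np.polyval(c,115),115],184.5);pts.append((a,b));print(a.round(2),b.round(2),'yaw',np.degrees(np.arctan2(-(a-b)[0],(a-b)[1])).round(3))
gy=np.gradient(g,axis=0)
m=gy[118:135,308:340].mean(1);print('mouth row',118+m.argmin(),m.round().tolist())
r=118+m.argmin()
l=onz(w,[np.polyval(L[0],r),r],184.5);q=onz(w,[np.polyval(Rr[0],r),r],184.5);print('mouth centre',((l+q)/2).round(2),'width',np.linalg.norm(l-q))
E
python3 -c "
import cv2
cv2.imwrite('pics/w2c.png',cv2.resize(cv2.imread('pics/w2.png')[0:220,260:400],None,fx=2.7,fy=2.7,interpolation=cv2.INTER_CUBIC))"
```

```text
20 [55, 55, 54, 54, 54, 54, 54, 55, 56, 56, 58, 68, 88, 114, 135, 145, 148, 148, 147, 146, 145, 143, 143, 143, 144, 145, 145, 146, 145, 145, 145, 146, 147, 147, 147, 146, 145, 144, 143, 143, 144, 145, 146, 146, 145, 144, 143, 143, 143, 144, 144, 144, 144, 143, 143, 143, 144, 145, 146, 146, 146, 146, 147, 147, 142, 128, 104, 79, 63, 56, 55, 55, 55, 55, 54, 54, 55, 55, 55, 55]
60 [97, 97, 97, 96, 96, 96, 96, 96, 96, 96, 98, 104, 116, 132, 143, 148, 149, 149, 148, 147, 145, 145, 145, 146, 147, 147, 147, 146, 145, 145, 146, 148, 149, 149, 148, 147, 146, 145, 146, 147, 147, 147, 146, 146, 145, 145, 145, 146, 147, 147, 146, 145, 145, 145, 146, 147, 147, 147, 147, 147, 147, 148, 146, 139, 125, 110, 98, 93, 92, 93, 94, 94, 94, 93, 93, 94, 94, 94, 94, 93]
100 [99, 99, 99, 99, 98, 98, 98, 99, 99, 99, 101, 110, 123, 136, 145, 149, 151, 151, 151, 149, 149, 149, 150, 150, 150, 149, 148, 147, 146, 147, 149, 150, 151, 151, 150, 149, 149, 149, 150, 150, 150, 149, 148, 149, 149, 149, 150, 150, 151, 150, 149, 149, 149, 150, 150, 150, 149, 148, 148, 148, 147, 143, 133, 118, 105, 98, 95, 96, 96, 96, 96,
[... 171 characters left out ...]
, 148, 149, 150, 152, 153, 152, 152, 151, 151, 152, 152, 151, 150, 150, 150, 151, 151, 151, 151, 151, 152, 151, 151, 151, 151, 152, 151, 150, 149, 149, 149, 149, 146, 137, 123, 110, 101, 98, 97, 98, 98, 98, 97, 97, 98, 98, 98, 98, 98, 97, 97, 97]
(array([-6.15073120e-03,  2.97642569e+02]), np.float64(0.08226924008849046), 106) (array([-4.29079726e-02,  3.52003708e+02]), np.float64(0.056527173557747556), 112)
[570.46 116.42 184.5 ] [576.29  32.94 184.5 ] yaw 3.992
[614.59 120.58 184.5 ] [620.09  37.07 184.5 ] yaw 3.77
mouth row 125 [0.0, -0.0, -1.0, -3.0, -9.0, -19.0, -28.0, -29.0, -20.0, -9.0, -3.0, -1.0, -0.0, 0.0, 0.0, -0.0, -0.0]
mouth centre [598.77  26.45 184.5 ] width 43.96980809743872
```

View pics/w2c.png

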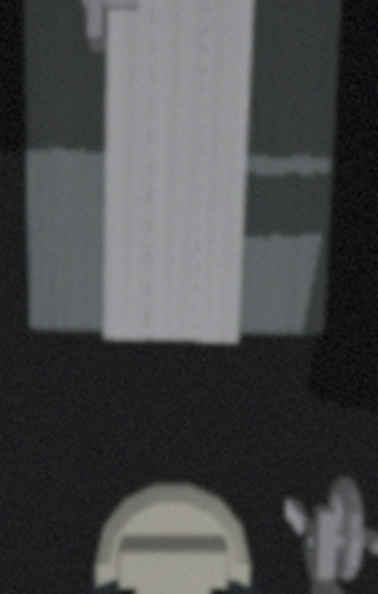

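Channel yaw about 3.9°, mouth centre about (598.8, 26.5), width 44 as expected for the outer channel. Descending to insertion height, about 15 mm short of the mouth, to compare shoe and rail in one near image.

```bash
python3 -m handwheel '[{"gripper":0,"travel":[0,0,0.008],"twist":0.028},{"gripper":0,"travel":[0.0127,-0.0026,0.016],"twist":0},{"gripper":0,"travel":[0,0,0.018],"twist":0},{"gripper":0,"travel":[0,0,0.018],"twist":0},{"gripper":0,"travel":[0,0,0.018],"twist":0}]'
python3 -m handwheel '[{"gripper":0,"travel":[0,0,0.018],"twist":0},{"gripper":0,"travel":[0,0,0.014],"twist":0},{"gripper":0,"travel":[0,0,0.0086],"twist":0},{"gripper":0,"travel":[0,0,0],"twist":0},{"gripper":0,"travel":[0,0,0],"twist":0}]'
python3 - <<'E'
from h import *
print(env.state()['ee_pos'],env.state()['ee_rot'])
w=grab('wrist'); F=np.mean([grab('wrist')['frame'].astype(float) for _ in range(5)],0)
cv2.imwrite('pics/w3.png',cv2.resize(F[0:240,200:440][:,:,::-1].astype(np.uint8),(600,600),interpolation=cv2.INTER_CUBIC))
np.save('w3.npy',F);np.savez('w3cam.npz',intrinsics=w['intrinsics'],extrinsics=w['extrinsics'])
E
```

```text
time_s: 7.7
ee_pos: [601.8, -18.9, 441.2]
ee_rot: [180.0, 0.0, 93.8]
force: [-0.0, 0.1, -2.2]
gripper_width: 13.8
time_s: 8.12
ee_pos: [602.1, -19.1, 401.3]
ee_rot: [180.0, 0.0, 93.8]
force: [0.2, 0.1, -1.7]
gripper_width: 13.8
[602.11377275 -19.07341395 401.3225705 ] [1.79996989e+02 4.06332269e-03 9.37750035e+01]
```

View pics/w3.png

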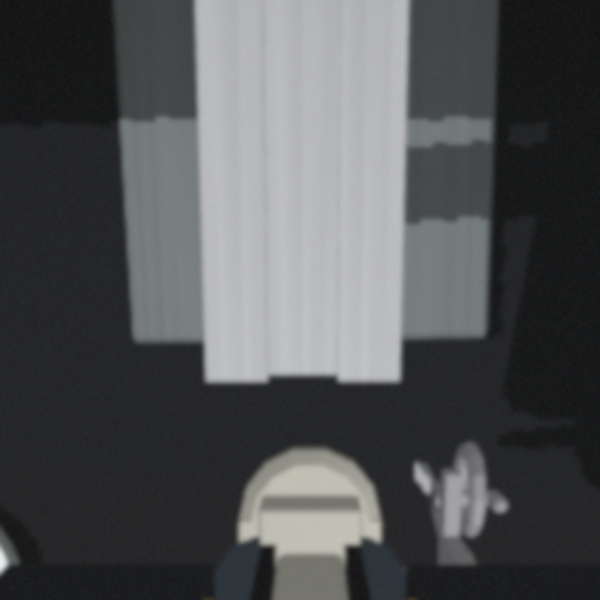

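The slot is visible at the mouth (crop cols 268–338, centre 303), but the shoe is centred at about 310, so it is roughly 1.6 mm too far to +x. Measuring it more precisely.

Run:
```python
from h import *
F=np.load('w3.npy');w=dict(np.load('w3cam.npz'));g=cv2.GaussianBlur(F.mean(2),(0,0),.8);gx=np.gradient(g,axis=1)
def e(r,lo,hi,s):
    k=s*gx[r,lo:hi];i=int(k.argmax());i=min(max(i,1),len(k)-2);return lo+i+(k[i-1]-k[i+1])/(2*(k[i-1]-2*k[i]+k[i+1])+1e-9)
A=w['extrinsics'];Y=np.radians(93.775);tx=np.array([np.cos(Y),np.sin(Y)]);ty=np.array([np.sin(Y),-np.cos(Y)]);tcp=np.array([602.11,-19.07])
def tool(r,c,z):
    p=onz(w,[c,r],z)[:2]-tcp;return (p@tx).round(2),(p@ty).round(2)
for r in (10,50,90,120,140,146,149):
    l,q=e(r,272,288,1),e(r,355,370,-1);a,b=tool(r,l,184.5),tool(r,q,184.5);print('rail',r,a,b,'c',(a[1]+b[1])/2)
for r in (200,204,208,211):
    l,q=e(r,293,301,1),e(r,346,356,-1);print('shoe',r,round(l,2),round(q,2),tool(r,l,179.5),tool(r,q,179.5))
    
gy=np.gradient(g,axis=0)
for z,c0,c1,lo,hi,s,n in((184.5,284,304,146,158,-1,'lip mouth L'),(184.5,338,358,146,158,-1,'lip mouth R'),(168,312,332,146,158,-1,'floor'),(171,318,330,172,186,1,'shoe front')):
    m=s*gy[lo:hi,c0:c1].mean(1);r=lo+m.argmax();print(n,r,tool(r,(c0+c1)/2,z))
print(env.state()['ee_pos'],env.state()['force'])
```

```text
rail 10 (np.float64(118.8), np.float64(-22.75)) (np.float64(118.83), np.float64(21.09)) c -0.8300000000000001
rail 50 (np.float64(99.74), np.float64(-22.63)) (np.float64(99.77), np.float64(21.02)) c -0.8049999999999997
rail 90 (np.float64(79.69), np.float64(-22.62)) (np.float64(79.72), np.float64(21.09)) c -0.7650000000000006
rail 120 (np.float64(63.96), np.float64(-22.57)) (np.float64(63.99), np.float64(21.02)) c -0.7750000000000004
rail 140 (np.float64(53.12), np.float64(-22.74)) (np.float64(53.15), np.float64(21.24)) c -0.75
rail 146 (np.float64(49.81), np.float64(-22.78)) (np.float64(49.84), np.float64(21.26)) c -0.7599999999999998
rail 149 (np.float64(48.15), np.float64(-22.76)) (np.float64(48.18), np.float64(21.27)) c -0.745000000000001
shoe 200 296.6 350.47 (np.float64(17.61), np.float64(-15.13)) (np.float64(17.63), np.float64(16.9))
shoe 204 295.71 351.37 (np.float64(15.16), np.float64(-15.71)) (np.float64(15.18), np.float64(17.49))
shoe 208 294.97 352.15 (np.float64(12.69), np.float64(-16.19)) (np.float64(12.71), np.float64(18.0))
shoe 211 294.81 352.2 (np.float64(10.83), np.float64(-16.32)) (np.float64(10.85), np.float64(18.07))
lip mouth L 153 (np.float64(45.93), np.float64(-15.71))
lip mouth R 153 (np.float64(45.95), np.float64(14.6))
floor 150 (np.float64(46.11), np.float64(-0.07))
shoe front 179 (np.float64(28.78), np.float64(1.16))
[602.05736081 -18.99524288 401.9961596 ] [ 0.13957804 -0.37948211 -2.12179603]
```

Shoe centre at tool y = +0.88, rail at -0.76, angle aligned within 0.1°. Shifting -1.6 mm in y and 1.9 mm down, then entering slowly.

```bash
python3 -m handwheel '[{"gripper":0,"travel":[0,-0.0016,0.0019],"twist":0},{"gripper":0,"travel":[0.003,0,0],"twist":0},{"gripper":0,"travel":[0.005,0,0],"twist":0},{"gripper":0,"travel":[0.005,0,0],"twist":0},{"gripper":0,"travel":[0.003,0,0],"twist":0}]'
python3 -m handwheel '[{"gripper":0,"travel":[0.002,0,0],"twist":0},{"gripper":0,"travel":[0.002,0,0],"twist":0},{"gripper":0,"travel":[0.002,0,0],"twist":0},{"gripper":0,"travel":[0.002,0,0],"twist":0},{"gripper":0,"travel":[0.002,0,0],"twist":0}]'
```

```text
time_s: 8.83
ee_pos: [599.2, -2.3, 399.3]
ee_rot: [180.0, -0.0, 93.8]
force: [0.2, 1.0, -2.0]
gripper_width: 13.5
time_s: 9.25
ee_pos: [598.7, 7.0, 399.2]
ee_rot: [180.0, 0.0, 93.8]
force: [0.3, -0.7, -1.7]
gripper_width: 13.7
```

```bash
python3 -m handwheel '[{"gripper":0,"travel":[0.003,0,0],"twist":0},{"gripper":0,"travel":[0.003,0,0],"twist":0},{"gripper":0,"travel":[0.003,0,0],"twist":0},{"gripper":0,"travel":[0.003,0,0],"twist":0},{"gripper":0,"travel":[0.003,0,0],"twist":0}]'
python3 -m handwheel '[{"gripper":0,"travel":[0.003,0,0],"twist":0},{"gripper":0,"travel":[0.003,0,0],"twist":0},{"gripper":0,"travel":[0.003,0,0],"twist":0},{"gripper":0,"travel":[0.003,0,0],"twist":0},{"gripper":0,"travel":[0.003,0,0],"twist":0}]'
python3 - <<'E'
from h import *
F=np.mean([grab('wrist')['frame'].astype(float) for _ in range(3)],0)
s=grab('scene')['frame']
a=cv2.resize(F[0:240,200:440].astype(np.uint8),(480,480),interpolation=cv2.INTER_CUBIC);b=cv2.resize(s[140:300,350:510],(320,320))
c=np.zeros((480,800,3),np.uint8);c[:,:480]=a;c[:320,480:]=b;cv2.imwrite('pics/w4.png',c[:,:,::-1])
print(env.state()['force'],env.state()['torque'])
E
```

```text
time_s: 9.67
ee_pos: [597.6, 22.1, 399.2]
ee_rot: [180.0, 0.0, 93.8]
force: [-0.1, -0.1, -2.2]
gripper_width: 13.8
time_s: 10.08
ee_pos: [596.6, 37.1, 399.2]
ee_rot: [180.0, 0.0, 93.8]
force: [-0.5, -0.3, -2.2]
gripper_width: 13.9
[ 0.50675743 -0.72404108 -3.22596755] [-0.01075984 -0.08735464  0.01097211]
```

View pics/w4.png

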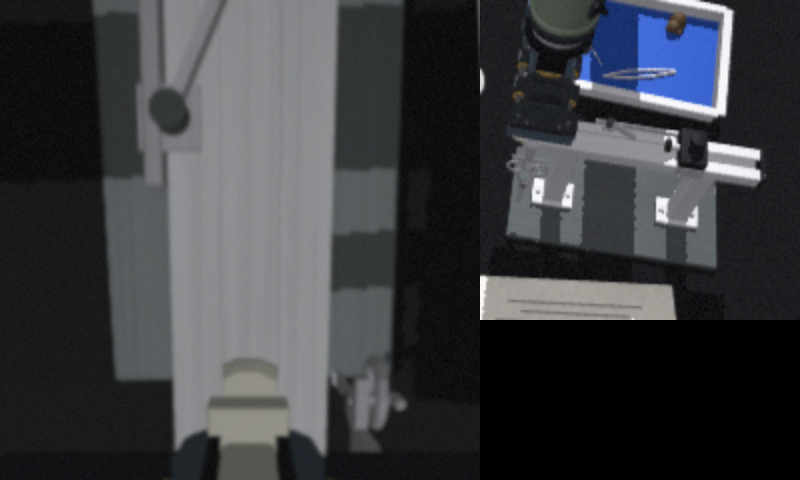

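The shoe is in the channel under the lips: only the slot width shows, centred at about col 250. The pawl pivot is at (168,110). Forces are unchanged, so I'm sliding on.

```bash
for i in 1 2 3; do python3 -m handwheel '[{"gripper":0,"travel":[0.004,0,0],"twist":0},{"gripper":0,"travel":[0.004,0,0],"twist":0},{"gripper":0,"travel":[0.004,0,0],"twist":0},{"gripper":0,"travel":[0.004,0,0],"twist":0},{"gripper":0,"travel":[0.004,0,0],"twist":0}]'; done
```

```text
time_s: 10.7
ee_pos: [595.3, 57.3, 399.2]
ee_rot: [-180.0, 0.0, 93.8]
force: [0.6, -0.1, -2.4]
gripper_width: 14.0
time_s: 11.12
ee_pos: [594.0, 77.1, 399.2]
ee_rot: [180.0, 0.0, 93.8]
force: [0.1, 0.4, -1.7]
gripper_width: 13.7
time_s: 11.53
ee_pos: [592.7, 97.0, 399.2]
ee_rot: [180.0, 0.0, 93.8]
force: [0.1, 0.6, -1.4]
gripper_width: 13.8
```

```bash
for i in 1 2 3 4; do python3 -m handwheel '[{"gripper":0,"travel":[0.003,0,0],"twist":0},{"gripper":0,"travel":[0.003,0,0],"twist":0},{"gripper":0,"travel":[0.003,0,0],"twist":0},{"gripper":0,"travel":[0.003,0,0],"twist":0},{"gripper":0,"travel":[0.003,0,0],"twist":0}]'; done
```

```text
time_s: 11.95
ee_pos: [591.7, 111.9, 399.2]
ee_rot: [180.0, 0.0, 93.8]
force: [-0.1, -0.6, -2.4]
gripper_width: 14.1
time_s: 12.37
ee_pos: [590.8, 126.7, 399.3]
ee_rot: [180.0, 0.0, 93.8]
force: [0.8, -1.7, -2.2]
gripper_width: 13.9
time_s: 12.78
ee_pos: [589.8, 141.8, 399.3]
ee_rot: [180.0, 0.0, 93.8]
force: [0.6, -0.8, -2.5]
gripper_width: 14.0
time_s: 13.2
ee_pos: [588.7, 156.9, 399.3]
ee_rot: [180.0, -0.0, 93.8]
force: [0.4, -0.5, -2.5]
gripper_width: 13.6
```

```bash
for i in 1 2; do python3 -m handwheel '[{"gripper":0,"travel":[0.002,0,0],"twist":0},{"gripper":0,"travel":[0.002,0,0],"twist":0},{"gripper":0,"travel":[0.002,0,0],"twist":0},{"gripper":0,"travel":[0.002,0,0],"twist":0},{"gripper":0,"travel":[0.002,0,0],"twist":0}]'; done
python3 -m handwheel '[{"gripper":0,"travel":[0.002,0,0],"twist":0},{"gripper":0,"travel":[0.002,0,0],"twist":0}]'; python3 -m handwheel '[{"gripper":0,"travel":[0.002,0,0],"twist":0},{"gripper":0,"travel":[0.002,0,0],"twist":0}]'
```

```text
time_s: 13.62
ee_pos: [588.1, 166.6, 399.3]
ee_rot: [180.0, 0.0, 93.8]
force: [0.3, -0.7, -1.6]
gripper_width: 14.0
time_s: 14.03
ee_pos: [587.4, 176.6, 399.2]
ee_rot: [-180.0, 0.0, 93.8]
force: [1.0, -1.0, -2.3]
gripper_width: 13.7
time_s: 14.2
ee_pos: [587.1, 180.7, 399.2]
ee_rot: [180.0, 0.0, 93.8]
force: [1.6, -0.8, -1.5]
gripper_width: 13.8
time_s: 14.37
ee_pos: [586.9, 184.5, 399.2]
ee_rot: [-180.0, 0.1, 93.8]
force: [0.7, -2.3, -1.4]
gripper_width: 14.4
```

```bash
for i in 1 2 3; do python3 -m handwheel '[{"gripper":0,"travel":[0.001,0,0],"twist":0},{"gripper":0,"travel":[0.001,0,0],"twist":0}]'; done; python3 -c "
from h import *
for _ in range(3): grab('wrist'); print(env.state()['force'].__array__().round(2) if hasattr(env.state()['force'],'__array__') else env.state()['force'])"
```

```text
time_s: 14.53
ee_pos: [586.8, 186.1, 399.2]
ee_rot: [-180.0, 0.1, 93.8]
force: [0.2, -3.0, -1.5]
gripper_width: 13.6
time_s: 14.7
ee_pos: [586.7, 188.0, 399.3]
ee_rot: [-180.0, 0.1, 93.8]
force: [2.0, -4.6, -1.9]
gripper_width: 14.1
time_s: 14.87
ee_pos: [586.5, 190.1, 399.2]
ee_rot: [-180.0, 0.1, 93.8]
force: [0.9, -3.7, -1.3]
gripper_width: 14.2
[ 0.94 -4.34 -1.81]
[ 1.12 -4.99 -1.19]
[ 0.43 -5.12 -1.53]
```

```bash
for i in 1 2; do python3 -m handwheel '[{"gripper":0,"travel":[0.001,0,0],"twist":0},{"gripper":0,"travel":[0.0005,0,0],"twist":0},{"gripper":0,"travel":[0,0,0],"twist":0}]'; python3 -c "
from h import *
L=[]
for _ in range(4): grab('wrist'); L.append(np.array(env.state()['force']))
print('F',np.mean(L,0).round(2))"; done
```

```text
time_s: 15.27
ee_pos: [586.4, 191.6, 399.2]
ee_rot: [-180.0, 0.1, 93.8]
force: [2.2, -6.1, 0.6]
gripper_width: 14.0
F [ 1.19 -5.83 -1.04]
time_s: 15.72
ee_pos: [586.3, 192.9, 399.3]
ee_rot: [-180.0, 0.1, 93.8]
force: [0.6, -6.3, -0.2]
gripper_width: 13.7
F [ 0.9  -6.53 -0.47]
```

```bash
for i in 1 2 3; do python3 -m handwheel '[{"gripper":0,"travel":[-0.001,0,0],"twist":0},{"gripper":0,"travel":[-0.0005,0,0],"twist":0},{"gripper":0,"travel":[0,0,0],"twist":0}]'; python3 -c "
from h import *
L=[]
for _ in range(4): grab('wrist'); L.append(np.array(env.state()['force']))
print('F',np.mean(L,0).round(2))"; done
```

```text
time_s: 16.17
ee_pos: [586.4, 191.4, 399.2]
ee_rot: [-180.0, 0.1, 93.8]
force: [0.7, -5.9, -0.3]
gripper_width: 13.6
F [ 0.78 -5.64 -0.82]
time_s: 16.62
ee_pos: [586.5, 190.1, 399.2]
ee_rot: [-180.0, 0.0, 93.8]
force: [1.1, -4.7, -1.5]
gripper_width: 13.7
F [ 1.02 -5.38 -1.19]
time_s: 17.07
ee_pos: [586.6, 188.8, 399.2]
ee_rot: [-180.0, 0.0, 93.8]
force: [0.6, -4.8, -0.0]
gripper_width: 13.8
F [ 0.74 -4.62 -1.24]
```

```bash
for i in 1 2 3; do python3 -m handwheel '[{"gripper":0,"travel":[-0.001,0,0],"twist":0},{"gripper":0,"travel":[0,0,0],"twist":0}]'; python3 -c "
from h import *
L=[]
for _ in range(4): grab('wrist'); L.append(np.array(env.state()['force']))
print('F',np.mean(L,0).round(2))"; done
```

```text
time_s: 17.43
ee_pos: [586.6, 188.1, 399.2]
ee_rot: [-180.0, -0.0, 93.8]
force: [1.3, -4.2, -0.8]
gripper_width: 13.8
F [ 0.43 -3.46 -1.55]
time_s: 17.8
ee_pos: [586.7, 187.6, 399.2]
ee_rot: [180.0, -0.1, 93.8]
force: [0.3, 0.7, -1.5]
gripper_width: 14.0
F [ 0.57  1.23 -2.24]
time_s: 18.17
ee_pos: [586.7, 187.0, 399.2]
ee_rot: [180.0, -0.2, 93.8]
force: [0.8, 4.8, -2.0]
gripper_width: 13.6
F [ 0.56  5.05 -3.22]
```

Pulling back now gives a sharp +5 N, so the pawl is behind the block. I'll relieve the load, settle the shoe onto the floor, open and rise.

```bash
python3 -m handwheel '[{"gripper":0,"travel":[0.0013,0,0],"twist":0},{"gripper":0,"travel":[0,0,0.0006],"twist":0},{"gripper":0,"travel":[0,0,0.0005],"twist":0},{"gripper":0,"travel":[0,0,0],"twist":0},{"gripper":0,"travel":[0,0,0],"twist":0}]'
python3 -m handwheel '[{"gripper":40,"travel":[0,0,0],"twist":0},{"gripper":40,"travel":[0,0,0],"twist":0},{"gripper":40,"travel":[0,0,0],"twist":0},{"gripper":40,"travel":[0,0,0],"twist":0},{"gripper":40,"travel":[0,0,0],"twist":0}]'
python3 -m handwheel '[{"gripper":40,"travel":[0,0,0],"twist":0},{"gripper":40,"travel":[0,0,0],"twist":0},{"gripper":40,"travel":[0,0,-0.005],"twist":0},{"gripper":40,"travel":[0,0,-0.010],"twist":0},{"gripper":40,"travel":[0,0,-0.015],"twist":0}]'
python3 -m handwheel '[{"gripper":40,"travel":[0,0,-0.02],"twist":0},{"gripper":40,"travel":[0,0,-0.03],"twist":0},{"gripper":40,"travel":[0,0,-0.03],"twist":0},{"gripper":40,"travel":[0,0,-0.02],"twist":0},{"gripper":40,"travel":[0,0,0],"twist":0}]'
python3 -m handwheel '[{"gripper":40,"travel":[-0.03,0,0],"twist":0},{"gripper":40,"travel":[-0.03,0,0],"twist":0},{"gripper":40,"travel":[-0.02,0,0],"twist":0},{"gripper":40,"travel":[0,0,0],"twist":0},{"gripper":40,"travel":[0,0,0],"twist":0}]'
python3 - <<'E'
from h import *
w=grab('wrist')['frame'];s=grab('scene')['frame'];t=grab('top')['frame']
c=np.zeros((600,800,3),np.uint8)
c[:360,:400]=cv2.resize(w[0:240,190:457],(400,360),interpolation=cv2.INTER_CUBIC)
c[:360,400:]=cv2.resize(s[160:286,370:510],(400,360),interpolation=cv2.INTER_CUBIC)
c[360:,:400]=cv2.resize(t[130:274,140:380],(400,240),interpolation=cv2.INTER_CUBIC)
c[360:,400:]=cv2.resize(s[100:292,200:520],(400,240),interpolation=cv2.INTER_CUBIC)
cv2.imwrite('pics/end.png',c[:,:,::-1])
E
```

```text
time_s: 18.78
ee_pos: [586.6, 187.5, 399.0]
ee_rot: [179.9, -0.1, 93.8]
force: [-2.0, 3.9, 4.3]
gripper_width: 14.2
time_s: 19.2
ee_pos: [586.7, 187.0, 397.8]
ee_rot: [-180.0, 0.0, 93.8]
force: [-0.3, 0.2, 0.1]
gripper_width: 36.6
time_s: 19.62
ee_pos: [586.6, 187.2, 428.0]
ee_rot: [-179.9, 0.0, 93.8]
force: [0.7, 0.4, -0.7]
gripper_width: 36.5
time_s: 20.03
ee_pos: [586.4, 187.2, 534.8]
ee_rot: [179.4, -0.1, 93.8]
force: [0.9, -0.9, 0.7]
gripper_width: 36.8
time_s: 20.45
ee_pos: [591.9, 106.6, 528.2]
ee_rot: [-180.0, -0.0, 93.7]
force: [0.1, 0.4, -0.2]
gripper_width: 36.4
```

View pics/end.png

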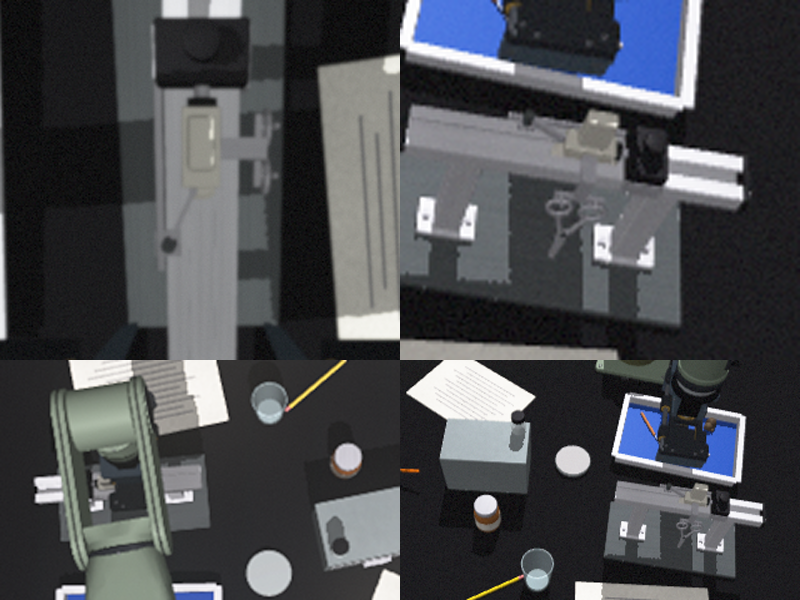

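The final picture shows the body block (wrist panel, cols 183–218, rows 105–187) against the buffer at (200,97). The pawl runs from its pivot (168,245) to just behind the block (195,190). The scissors hang on the +x side, and the vial, jar, beaker and dish stand where they did. Handing in.

```bash
python3 -c "
from workcell import env
print(env.state()['time_s'],env.job_done())"
```

```text
the job is handed in; nothing more can be done
20.6 None
```

The hanger is on the rail and locked, with the scissors on the +x side. I handed the job in at 20.6 s with the gripper open and clear of everything.

**What I did:** I gripped the hanger by its tab and lined it up with the channel mouth using the wrist camera. The channel yaw measured about 3.9°, and the shoe needed a 1.6 mm sideways correction. It then slid in with under about 2.5 N of resistance until it reached the buffer, and I pressed the buffer in about 8 mm, reaching about 6.5 N.

**Last checks:**
- **Catch by feel:** pulling back, the force changed from -4.6 N to +5 N within about 2 mm, so the pawl was holding the block.
- **Catch by sight:** the final wrist picture shows the pawl behind the body block and the buffer against its front.
- **Other items:** the vial, beaker, jar and dish look unmoved in the pictures. I did not measure them again.
- **One discrepancy:** just before I let go, about 4 N of pull was still on the gripper where I expected none, with another 4 N from setting the shoe on the channel floor. Both were gone once the fingers opened.

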